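# Raise the viewer's screen, then hold the board level over its glass

### The arm

A 6-joint arm with a two-finger parallel gripper is mounted at the origin on the work surface. World frame = base frame: x ahead of the robot, y to its left, z up, the work surface at z = 0. Lengths are in m, angles in rad, forces in N, time in s.
With the tool pointing down it reaches from about 0.375 to 0.9 m from the base axis. Payload 3.1 kg.
Tool frame: the origin (TCP) lies midway between the tips of the shut fingers; the grasp point (between the pads) lies bot.pinch_z behind it (bot.pinch_z is the distance from the TCP to the grasp point, in m); z points along the fingers, y is the line along which they close (so a half turn about z gives the same grasp; the last joint's range is limited). The gripper opens to 87 mm and grips with 3 to 60 N. Pads are 19 mm wide; open, the fingers measure 117 mm over their backs; the gripper's body (75 mm by 190 mm) begins 51 mm behind the grasp point.
Start: joints at [1.016, 0.527, 1.433, -0, 1.181, -0.178], TCP at [0.229, 0.581, 0.193] pointing down, gripper open.
Joint ranges: [-3.08, 3.08], [-0.75, 2.2], [0.22, 2.44], [-1.43, 4.57], [0, 2.65], [-2.85, 2.85]. Speed limits (rad/s): [2.79, 2.79, 3.14, 3.14, 3.14, 3.14].

### API

Orientations are given as [roll, pitch, yaw] about the fixed x, y, z axes, in that order (R = Rz(yaw) Ry(pitch) Rx(roll)).
In Python, from bench import bot, vision, job gives the robot as it stands.
- The arm moves only by the tool play_rows, never from a script. Its argument "series" is one flat list of numbers, 4 for each row, row after row: the shift along the tool's x, y, z in cm, then the turn about the tool's z in degrees. In form: [tx, ty, tz, turn, tx, ty, tz, turn, ...]. A call has 1 to 12 rows; each row shifts and turns the commanded pose from where the row before left it, along the tool's axes as they then stand; what a row does not reach is not made up. A row lasts 1/8 s, in which the tool goes at most 62.5 mm and 10.7 degrees, less where a joint would pass 70% of its speed; a pose out of reach is approached as far as the arm can. A call with a gripper value outside its range is refused whole. "grip" is the closure, from 0 (fully open) to 1 (shut), set as the call begins (left out, the last holds). The fingers move at their own pace and stop on an object; the grip force is fixed at half the most. Time passes only in rows, so rows that do not move let the fingers close. It gives the time, the measured TCP pose, the force, the opening and the grip force at its end, in the units of the state.
- bot.sense(): the state, without advancing time (a new reading comes with each control period).
- vision.get_image(name): name is "side" or "top" or "wrist"; returns a dict with "frame" (480x640x3 uint8, red, green, blue), "depth" (480x640 float32, m along the optical axis (not along the pixel's ray), 0 where there is no reading), "fx", "fy", "cx", "cy" (pixels), "R" (3x3) and "t" (3): a world point X has camera coordinates R X + t. Camera axes: x right, y down, z forward; pixel columns grow to the right and rows downward; lengths in m; the calibration is good to about 2 mm. The wrist camera is an equidistant fisheye: a pixel r from the principal point sees the ray r / f radians off the axis. A picture is of the moment at which its call begins.
- job.close_job(): hands the job in; it is judged then, once.
Trained networks look in a picture, given as the dict that the camera call returned (one of the last four; its "shot" number tells which), for a name from the list of things; names that differ only in an ending like _2 or _b are one class to them, and where a whole thing is asked for, a point or a joint stands for the part that bears it (a point fixed in the world has none). Each returns a list of dicts, best first, with "score" (0 to 1); they miss things now and then, are a little off and sometimes report something else, mostly with a low value. They report only what shows in the picture. A call takes as long as a camera call. They do not tell look-alikes from the thing itself.
- vision.look_for(target, picture): "rect" ([centre column, centre row, width, height] in pixels, round what is visible of it).
The state is a dict: "clock": time; "q": joint angles; "joint_velocities": joint speeds; "effort": joint torques, N m; "tool_pos": TCP position; "ee_rot": TCP orientation; "wrist_force": force on the tool from outside, world axes, zero at the start; "ft_torque": the same for the moment, N m; "width": finger opening in m; "grasp_force": force on a finger pad.
Only numpy, scipy, OpenCV 4.12 (cv2) and the standard library are available. Lean on these libraries where they do the work, as an engineer would, in place of code of your own. Each camera call takes 0.05 s, during which the arm holds its last target. There are 200 camera calls.

### The job

Get the framed circuit board under inspection: first raise the viewer's stiff-hinged screen to about 70 degrees from closed (60 to 80 will do) and let go of it so that it stays there. Then lift the framed board off its stand and finish while still holding it in the air, steady and level, centred over the viewer's glass window with its frame about 10 cm above the glass and touching nothing but the gripper. Do not tip the board on the way, and leave the other things on the bench where they are.

Things in the scene. Friction and masses are not known exactly. Their poses are not given: they have to be found in the camera images.
- viewer: inspection viewer fixed to the bench, grey plastic, 340 (x) by 220 mm (y). Origin on the bench at the middle of its footprint; +x runs from the low glass deck (front half, nearer the robot, 28 mm high) to the rear half (59 mm high) that carries the black screen. Yaw within 12 degrees; left or right of the robot, the stand on the other side
- glass_center (a point): centre of the viewer's glass window (110 x 110 mm), on the deck's top face, 28 mm above the bench; axes as the viewer
- screen_hinge (a point): middle of the screen's hinge line, 158 mm behind (+x) the viewer's origin and 67 mm above the bench; the hinge runs along the viewer's y
- screen (a joint): angle of the screen, rad: 0 lying closed and level, growing as its front edge goes up and back; 1.57 is upright, end stop 2.1. It starts between 0 and 0.3. Friction in the hinge holds it where it is left; raising it takes about 5 N at the tab
- screen_tab (a point): grip point on the square aluminium tab (12 x 12 mm, 47 long) sticking out from the middle of the screen's front edge, in its plane: on the tab's centre line, 188 mm from the hinge line, 30 from the screen's edge, 17 from the tab's end. Closed: 39 mm above the deck. Pinch it from above across its width; an upright gripper lets it turn between the pads. Screen 150 x 204 x 14 mm
- board_center (a point): centre of the framed circuit board, half-way up its frame: aluminium, 120 (x) by 52 (y) by 12 mm (z up) round a green board, loose on the stand, underside 45 mm above the bench. A dark transformer at its +x end rises 14 mm above the frame. About 0.25 kg; balance point about 15 mm from the centre towards the transformer. Grip across the 52 mm by the long sides; there is room below them
- stand: fixed rest stand: dark base plate 110 (x) by 80 (y) by 8 mm with two aluminium cross ribs, 34 mm wide along y, at x = -38 and +38 mm, tops 45 mm above the bench. Origin on the bench below its centre
- bare_board: bystander: bare small green board 70 x 50 x 5 mm with a white connector, flat on the bench near the stand; origin under its centre
- flux_jar: bystander: amber jar 44 mm across, 45 mm tall, near the stand; origin under its centre
- solvent_can: bystander: blue can 80 mm across, 150 mm tall, to the robot's right; origin under its centre
- screwdriver: bystander: screwdriver lying to the robot's left; origin on its underside
- meter: bystander: yellow hand meter 150 x 80 x 35 mm lying to the robot's left; origin under its centre
- tool_cup: bystander: blue cup of tools 84 mm across, 100 mm tall, tools to 175 mm, to the robot's right; origin under its centre
There are look-alikes about, which are no part of the job. Leave any red look-alike of the stand alone.

How it is judged:
On the way, in this order (a step that is already met when the one before it is completed fails the run):
1. the screen stands 59 to 81 degrees up and has been let go (value of joint screen between 1.03 and 1.415 rad and contact force between the fingers and viewer below 0.05 N), for 0.3 s.
2. the board is lifted at least 20 mm clear of the stand, roughly level, by the gripper (height (world z) of board_center above 0.071 m and angle between board_center's own z axis and vertical below 0.35 rad and contact force between the fingers and board above 1 N and contact force between board and stand below 0.05 N), for 0.2 s.
At the end, for the whole second after the job is handed in: the screen rests between 59 and 81 degrees from closed, untouched; the gripper holds the framed board with its centre 70 to 140 mm above the glass and within 40 mm of the glass's centre seen from above, level within 8 degrees, still, touching neither viewer nor stand (all of step 1 and contact force between each of the arm, board and viewer below 0.05 N and z of board_center in the frame of glass_center between 0.07 and 0.14 m and horizontal distance between board_center and glass_center below 0.04 m and angle between board_center's own z axis and vertical below 0.14 rad and linear speed of board below 0.02 m/s and angular speed of board below 0.15 rad/s and contact force between the fingers and board above 1 N and contact force between board and stand below 0.05 N); the arm keeps its last pose, push and grip.
It fails at once if the board is tipped more than 30 degrees (angle between board_center's own z axis and vertical above 0.52 rad).
It fails at once if another thing on the bench is shifted more than 30 mm (distance of any of bare_board, flux_jar, solvent_can, screwdriver, meter, tool_cup from where it was at the start of the episode above 0.03 m).
It fails at once if a standing thing is knocked over (angle between any of flux_jar, solvent_can, tool_cup's own z axis and vertical above 0.5 rad).
It also fails if it takes over 67 s, if anything falls off the work surface, if the arm or the gripper's body presses on something with over 40 N, if the wrist force passes 120 N, or if a joint passes its speed limit or range.

## Working session

There is one attempt and no reset: what is moved stays moved. The work goes in short steps, Python scripts to look and compute and a tool call to move; the robot and the scene stay as the last step left them, time stands still between calls to the robot, and variables do not carry over. Pictures are saved under pics/ and viewed, at most 10 in all, crops included, and the job is handed in when it is done.

Besides the shell and the picture viewer there is one more tool, called in YAML: its name, and indented under it one key for each argument. play_rows: Moves the arm, as the interface text tells. Its arguments: {"type":"object","properties":{"series":{"type":"array"},"grip":{"type":"number"}},"required":["series"]}

```bash
mkdir -p pics; ls
cat > h.py <<'E'
import numpy as np, cv2
from bench import bot, vision, job
def save(p,n): cv2.imwrite('pics/'+n, cv2.cvtColor(p['frame'],cv2.COLOR_RGB2BGR))
def world(p,u,v,z=None):
    d=p['depth'][int(round(v)),int(round(u))] if z is None else None
    ray=np.array([(u-p['cx'])/p['fx'],(v-p['cy'])/p['fy'],1.])
    R=np.array(p['R']);t=np.array(p['t']); c=-R.T@t; w=R.T@ray
    if z is not None: return c+w*(z-c[2])/w[2]
    return c+w*d
def cloud(p):
    v,u=np.mgrid[0:480,0:640]; d=p['depth']
    c=np.stack([(u-p['cx'])/p['fx']*d,(v-p['cy'])/p['fy']*d,d],-1)
    return (c-np.array(p['t']))@np.array(p['R'])
E
python3 - <<'E'
from h import *
print(bot.pinch_z, bot.sense())
for n in ['top','side']:
    p=vision.get_image(n); save(p,n+'0.png')
    print(n,p['fx'],np.round(p['R'],3).tolist(),p['t'])
    for k in ['viewer','screen','screen_tab','board_center','stand','bare_board','flux_jar','solvent_can','tool_cup','meter','screwdriver']:
        print(k,[(round(d['score'],2),np.round(d['rect']).tolist()) for d in vision.look_for(k,p)[:3]])
E
```

```text
pics
0.0187 {'clock': 0.0, 'q': array([ 1.01650382e+00,  5.28448062e-01,  1.43388802e+00, -3.09737917e-07,
        1.18139591e+00, -1.78504626e-01]), 'joint_velocities': array([ 8.58427821e-04,  8.04167734e-05,  1.14873109e-03,  1.49753481e-03,
        1.41929465e-03, -8.03632691e-04]), 'effort': array([-1.07306008e-03, -4.40047145e+01, -1.76589471e+01,  6.32453710e-02,
        5.82765753e-02, -1.64640619e-04]), 'tool_pos': array([0.22893268, 0.58071608, 0.19188737]), 'ee_rot': array([-3.13948725e+00, -3.79575754e-04,  2.76580449e+00]), 'wrist_force': array([-0.17152443, -0.65194409,  0.59473208]), 'ft_torque': array([ 0.01527969, -0.01819203, -0.04612321]), 'grasp_force': 0.0, 'width': 0.0872589888178274}
top 573.256487551197 [[0.051, -0.999, -0.0], [-0.974, -0.05, -0.222], [0.221, 0.012, -0.975]] [-0.02295251  0.56707606  1.50040585]
viewer [(0.7, [380.0, 250.0, 100.0, 139.0]), (0.39, [485.0, 232.0, 43.0, 34.0])]
screen [(0.61, [384.0, 225.0, 82.0, 70.0])]
screen_tab [(0.58, [385.0, 226.0, 84.0, 71.0])]
board_center [(0.87, [245.0, 248.0, 23.0, 46.0]), (0.19, [247.0, 251.0, 37.0, 4
[... 601 characters left out ...]
001, 0.702, -0.712], [0.009, -0.712, -0.702]] [0.53123412 0.07621602 1.36314533]
viewer [(0.68, [318.0, 220.0, 139.0, 87.0])]
screen [(0.83, [296.0, 203.0, 74.0, 60.0])]
screen_tab [(0.84, [298.0, 204.0, 77.0, 56.0])]
board_center [(0.92, [324.0, 325.0, 62.0, 31.0])]
stand [(0.78, [380.0, 410.0, 64.0, 51.0]), (0.59, [326.0, 345.0, 50.0, 27.0])]
bare_board [(0.68, [384.0, 333.0, 38.0, 33.0]), (0.33, [395.0, 468.0, 65.0, 22.0])]
flux_jar [(0.74, [319.0, 220.0, 137.0, 83.0]), (0.73, [261.0, 343.0, 18.0, 25.0])]
solvent_can [(0.85, [350.0, 138.0, 31.0, 52.0])]
tool_cup [(0.82, [302.0, 147.0, 24.0, 58.0])]
meter [(0.59, [294.0, 461.0, 85.0, 32.0])]
screwdriver [(0.78, [395.0, 467.0, 60.0, 25.0])]
```

Run:
```python
import cv2
a=cv2.imread('pics/top0.png')[160:360,100:540]; b=cv2.imread('pics/side0.png')[100:480,180:500]
a=cv2.resize(a,(800,364),interpolation=cv2.INTER_CUBIC);cv2.imwrite('pics/a.png',a)
cv2.imwrite('pics/b.png',cv2.resize(b,None,fx=1.57,fy=1.57,interpolation=cv2.INTER_CUBIC))
```

```text
(no output)
```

View pics/a.png

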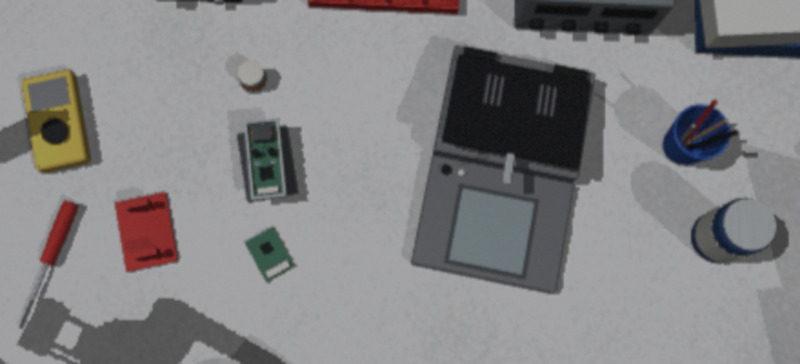

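View pics/b.png

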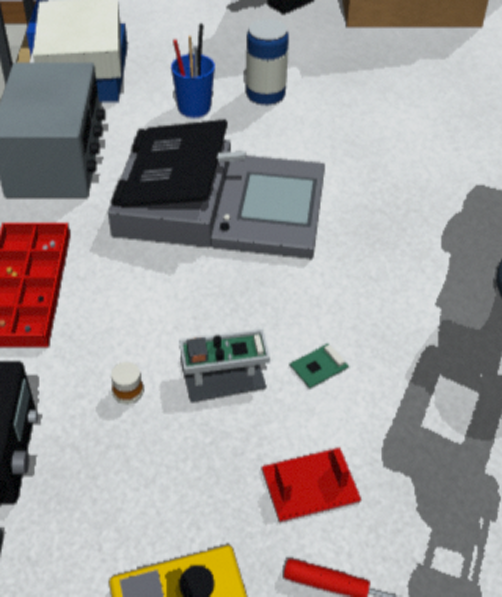

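The top crop shows the viewer right of the robot, with the tab tip near crop (508,168) and the glass near (492,230). The board on its stand is at (267,160) with the transformer on the far side, and the red look-alike is at (147,232). Next I'll measure them.

```bash
cat > m.py <<'E'
from h import *
P={n:vision.get_image(n) for n in ['top','side']}
def rect(pts):
    (c,s,a)=cv2.minAreaRect(np.float32(pts[:,:2])); b=cv2.boxPoints((c,s,a))
    return np.round(c,4),np.round(s,4),round(a,2)
def biggest(m):
    n,l,st,_=cv2.connectedComponentsWithStats(m.astype(np.uint8)); i=1+np.argmax(st[1:,4]); return l==i
for n,p in P.items():
    C=cloud(p); f=p['frame'].astype(int); hsv=cv2.cvtColor(p['frame'],cv2.COLOR_RGB2HSV)
    ok=p['depth']>0
    # glass
    rv=[d for d in vision.look_for('viewer',p)][0]['rect']; x,y,w,h=rv
    v,u=np.mgrid[0:480,0:640]; box=(abs(u-x)<w/2+4)&(abs(v-y)<h/2+4)
    g=biggest(box&(f[...,2]>105)&(f[...,2]-f[...,0]>8)&(f.sum(-1)<520)&(abs(C[...,2]-.028)<.012))
    pts=np.array([world(p,a,b,.028) for b,a in np.argwhere(g)])
    print(n,'glass',g.sum(),rect(pts))
    V=ok&box&(C[...,2]>.015)&(C[...,2]<.2); V=biggest(V)
    D=V&(abs(C[...,2]-.028)<.006); print(' deck',rect(C[D]),'all',rect(C[V]), 'z glass',np.median(C[g][:,2]))
    S=biggest(V&(f.max(-1)<60)&(C[...,2]>.06)); q=C[S]; c=q.mean(0); nn=np.linalg.svd(q-c,full_matrices=0)[2][2]; nn*=np.sign(nn[2])
    print(' screen',S.sum(),c,nn,'tilt',np.arccos(nn[2]))
    rb=vision.look_for('board_center',p)[0]['rect']; x,y,w,h=rb
    B=ok&(abs(u-x)<w/2+6)&(abs(v-y)<h/2+6)&(C[...,2]>.05)&(C[...,2]<.085); B=biggest(B)
    F=B&(C[...,2]<.066); T=B&(C[...,2]>.066)
    print(' board',B.sum(),rect(C[B]),'frame',rect(C[F]),'medz',np.median(C[B][:,2]),'transf',C[T].mean(0) if T.any() else None)
    # bright tab candidates near viewer
    t=V&(f.min(-1)>115)&(C[...,2]>.05); t=biggest(t); print(' tab',t.sum(),C[t].mean(0),C[t].min(0),C[t].max(0),np.argwhere(t).mean(0))
    for k in ['flux_jar','bare_board']:
        r=vision.look_for(k,p); print(k,[np.round(world(p,*a['rect'][:2],.02),3) for a in r[:2]])
E
python3 m.py
```

```text
top glass 1562 (array([ 0.4436, -0.1805]), array([0.1088, 0.1087]), 81.13)
 deck (array([ 0.4578, -0.183 ]), array([0.2195, 0.175 ]), 81.11) all (array([ 0.5403, -0.1963]), array([0.2209, 0.3422]), 81.25) z glass 0.028516165615659263
 screen 3835 [ 0.61601051 -0.20743258  0.09269246] [ 0.2271022  -0.03629841  0.97319423] tilt 0.2320620106620859
 board 652 (array([0.5314, 0.1655]), array([0.1218, 0.0524]), 9.53) frame (array([0.5314, 0.1655]), array([0.1218, 0.0524]), 9.53) medz 0.05598113575617977 transf [0.56417506 0.17116174 0.07111623]
 tab 57 [ 0.52232246 -0.19256646  0.11519648] [ 0.50095729 -0.19795944  0.10442269] [ 0.54369661 -0.18629005  0.12425019] [252.42105263 379.19298246]
flux_jar [array([0.661, 0.198, 0.02 ])]
bare_board [array([0.392, 0.147, 0.02 ])]
side glass 55 (array([ 0.5945, -0.4433]), array([0.0273, 0.0357]), 2.2)
 deck (array([ 0.5967, -0.4545]), array([0.0673, 0.0329]), 1.42) all (array([ 0.5967, -0.4735]), array([0.0815, 0.0871]), 17.7) z glass 0.027158732834415646
 screen 46 [ 0.58426367 -0.49177892  0.11134564] [ 0.99553935 -0.08308172  0.04470822] tilt 1.5260731968240724
 board 891 (array([0.5324, 0.1673]), array([0.12  , 0.0575]), 9.57) frame (array([0.5324, 0.1673]), array([0.12  , 0.0575]), 9.57) medz 0.05530726055848207 transf [0.56610503 0.1752953  0.06958006]
 tab 5 [ 0.60320121 -0.48851682  0.13037   ] [ 0.60287826 -0.49156295  0.12344085] [ 0.60345511 -0.48511866  0.1358963 ] [130. 300.]
flux_jar [array([0.668, 0.204, 0.02 ])]
bare_board [array([0.392, 0.17 , 0.02 ])]
```

```bash
cat >> h.py <<'E'
def go(*wps):
    """waypoints (x,y,z,[yaw deg]) for TCP -> total tool shifts in cm, turn deg, from present pose"""
    s=bot.sense(); p=np.array(s['tool_pos']); yaw=np.degrees(s['ee_rot'][2])
    for w in wps:
        if len(w)>3: t=-((w[3]-yaw+180)%360-180); yaw=w[3]
        else: t=0
        a=np.radians(yaw); d=np.array(w[:3])-p; p=np.array(w[:3])
        tool=100*np.array([d[0]*np.cos(a)+d[1]*np.sin(a), d[0]*np.sin(a)-d[1]*np.cos(a), -d[2]])
        print('turn first',round(t,1),'then',np.round(tool,2),'| max/5cm',round(max(abs(tool))/5,1))
E
python3 - <<'E'
from h import *
go((.229,.581,.192,171.2),(.45,.2,.22),(.515,-.1925,.20))
E
```

```text
turn first -12.7 then [ 0.03 -0.04  0.09] | max/5cm 0.0
turn first 0 then [-27.67 -34.27  -2.8 ] | max/5cm 6.9
turn first 0 then [-12.43 -37.79   2.  ] | max/5cm 7.6
```

play_rows:
  series: [0,0,0,-6.4,0,0,0,-6.3,-2.77,-3.43,-0.28,0,-2.77,-3.43,-0.28,0,-2.77,-3.43,-0.28,0,-2.77,-3.43,-0.28,0,-2.77,-3.43,-0.28,0,-2.77,-3.43,-0.28,0,-2.77,-3.43,-0.28,0,-2.77,-3.43,-0.28,0,-2.77,-3.43,-0.28,0,-2.77,-3.43,-0.28,0]
  grip: 0.3

```text
clock: 3.2
tool_pos: [0.4512, 0.1986, 0.2212]
ee_rot: [3.141, 0.001, 2.987]
wrist_force: [-0.1, 0.4, 0.7]
width: 0.0605
grasp_force: 0.0
```

play_rows:
  series: [-1.24,-3.78,0.2,0,-1.24,-3.78,0.2,0,-1.24,-3.78,0.2,0,-1.24,-3.78,0.2,0,-1.24,-3.78,0.2,0,-1.24,-3.78,0.2,0,-1.24,-3.78,0.2,0,-1.24,-3.78,0.2,0,-1.24,-3.78,0.2,0,-1.24,-3.78,0.2,0,0,0,0,0,0,0,0,0]

```text
clock: 4.7
tool_pos: [0.5144, -0.1921, 0.2007]
ee_rot: [3.141, -0.001, 2.987]
wrist_force: [-0.3, 0.3, 0.4]
width: 0.0605
grasp_force: 0.0
```

Run:
```python
from h import *
s=bot.sense(); print(s['clock'],s['tool_pos'],np.degrees(s['ee_rot']),s['width'],s['q'])
p=vision.get_image('wrist'); save(p,'w1.png')
r=[d for d in vision.look_for('screen_tab',p)[:2]]; print(r)
go((.515,-.1925,.091,171.2))
```

```text
4.7 [ 0.51441624 -0.19211571  0.20066556] [ 1.79950311e+02 -5.40588438e-02  1.71140820e+02] 0.06051325443946144 [-5.61231088e-01  4.16396000e-01  1.61438555e+00  4.72205140e-04
  1.11202072e+00 -1.97761452e+00]
[{'rect': [319.7, 283.2, 239.4, 147.8], 'score': 0.71}]
turn first 0.0 then [-0.07 -0.1  10.98] | max/5cm 2.2
```

View pics/w1.png

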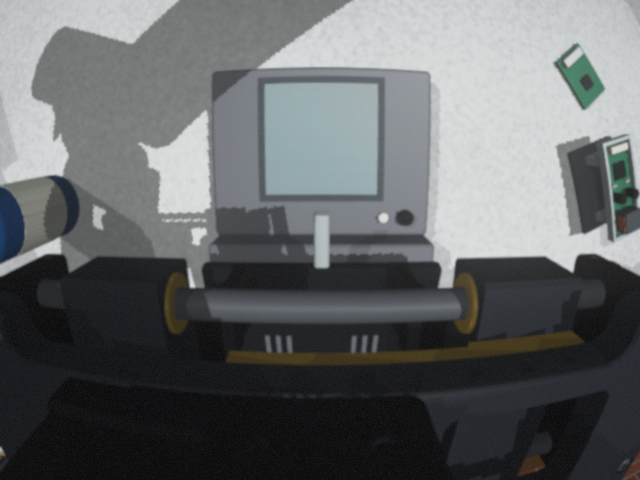

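The wrist view shows the tab at about (322,240), centred between the fingers (185 to 457) and aligned with them. I'll descend and pinch it.

play_rows:
  series: [0,0,3,0,0,0,3,0,0,0,3,0,0,0,2,0,0,0,0,0]

```text
clock: 5.42
tool_pos: [0.5137, -0.1908, 0.0897]
ee_rot: [3.14, -0.004, 2.989]
wrist_force: [0.4, 0.0, 0.1]
width: 0.0607
grasp_force: 0.0
```

play_rows:
  series: [0,0,0,0,0,0,0,0,0,0,0,0,0,0,0,0,0,0,0,0,0,0,0,0]
  grip: 1

```text
clock: 6.18
tool_pos: [0.515, -0.1926, 0.0909]
ee_rot: [3.141, 0.0, 2.987]
wrist_force: [0.4, -0.0, 0.8]
width: 0.0092
grasp_force: 1.7
```

Run:
```python
from h import *
s=bot.sense(); print(s['clock'],s['tool_pos'],s['width'],s['grasp_force'],s['wrist_force'])
H=np.array([.696,-.2207,.067]); u=np.array([-.988,.153]); g=s['tool_pos']+[0,0,bot.pinch_z]
x=(g[:2]-H[:2])@u; z=g[2]-.067; a0=np.arctan2(z,x); r=np.hypot(x,z); print(x,z,a0,r)
A=np.linspace(a0,1.24,23); X=r*np.cos(A);Z=r*np.sin(A)
print(np.round(np.c_[np.diff(X),-np.diff(Z)]*100,2).tolist())
```

```text
6.175 [ 0.51495748 -0.1925936   0.09091444] 0.009212569012289932 1.7055189691018313 [ 0.3702434  -0.04826526  0.75328821]
0.18317028949700892 0.042614442740783104 0.22858313682235992 0.1880620793369188
[[-0.22, -0.84], [-0.25, -0.83], [-0.29, -0.81], [-0.33, -0.8], [-0.36, -0.78], [-0.4, -0.77], [-0.44, -0.75], [-0.47, -0.73], [-0.5, -0.7], [-0.53, -0.68], [-0.56, -0.65], [-0.59, -0.63], [-0.62, -0.6], [-0.65, -0.57], [-0.67, -0.54], [-0.7, -0.51], [-0.72, -0.48], [-0.74, -0.44], [-0.76, -0.41], [-0.78, -0.37], [-0.8, -0.34], [-0.81, -0.3]]
```

play_rows:
  series: [0,0,0,0,0,0,0,0,0,0,0,0]

```text
clock: 6.55
tool_pos: [0.5152, -0.1928, 0.091]
ee_rot: [-3.141, 0.001, 2.987]
wrist_force: [0.2, -0.1, 1.3]
width: 0.0008
grasp_force: 0.9
```

Run:
```python
from h import *
p=vision.get_image('wrist'); q=vision.get_image('side')
a=p['frame'][150:390,160:480]; b=q['frame'][160:280,240:400]
o=np.vstack([cv2.resize(a,(400,300)),cv2.resize(b,(400,300),interpolation=cv2.INTER_CUBIC)])
cv2.imwrite('pics/c.png',o[...,::-1]); s=bot.sense(); print(s['width'])
C=cloud(q); f=q['frame'].astype(int)
sub=(C[...,0]>.46)&(C[...,0]<.56)&(C[...,1]>-.22)&(C[...,1]<-.16)&(C[...,2]>.035)&(C[...,2]<.13)&(f.min(-1)>100)
for v,u in np.argwhere(sub): print(v,u,np.round(C[v,u],3))
```

```text
0.0005351977682728009
197 319 [ 0.544 -0.21   0.103]
197 324 [ 0.531 -0.199  0.112]
197 325 [ 0.528 -0.199  0.111]
198 319 [ 0.544 -0.198  0.109]
198 320 [ 0.541 -0.194  0.112]
198 321 [ 0.539 -0.197  0.109]
198 322 [ 0.536 -0.194  0.112]
198 323 [ 0.533 -0.196  0.11 ]
198 324 [ 0.531 -0.193  0.113]
198 325 [ 0.528 -0.194  0.113]
198 335 [ 0.502 -0.186  0.119]
198 336 [ 0.5   -0.188  0.117]
199 319 [ 0.544 -0.194  0.109]
199 320 [ 0.541 -0.195  0.108]
199 321 [ 0.539 -0.193  0.11 ]
199 322 [ 0.536 -0.185  0.116]
199 324 [ 0.531 -0.19   0.112]
199 325 [ 0.528 -0.187  0.114]
199 335 [ 0.502 -0.183  0.117]
200 335 [ 0.502 -0.184  0.114]
219 317 [ 0.549 -0.172  0.059]
220 317 [ 0.549 -0.17   0.057]
221 316 [ 0.552 -0.166  0.058]
221 317 [ 0.549 -0.163  0.06 ]
222 316 [ 0.552 -0.161  0.058]
```

View pics/c.png

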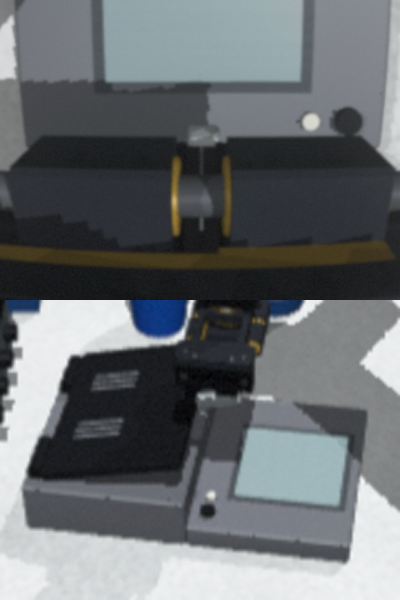

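```bash
cat >> h.py <<'E'
def wcloud(p):
    v,u=np.mgrid[0:480,0:640]; a=(u-p['cx'])/p['fx']; b=(v-p['cy'])/p['fy']; th=np.hypot(a,b)+1e-9
    k=np.tan(th)/th; d=p['depth']; return (np.stack([a*k*d,b*k*d,d],-1)-np.array(p['t']))@np.array(p['R'])
E
python3 - <<'E'
from h import *
p=vision.get_image('wrist'); C=wcloud(p)
print(np.array(p['R']).round(3).tolist(), -np.array(p['R']).T@np.array(p['t']))
for u in (300,316,322,326,345):
  print(u,[(v,C[v,u].round(3).tolist(),p['frame'][v,u].tolist()) for v in range(244,340,8)])
cv2.imwrite('pics/d.png',cv2.resize(p['frame'][230:350,240:400,::-1],(800,600),interpolation=cv2.INTER_CUBIC))
E
```

```text
[[0.153, 0.988, 0.0], [0.958, -0.148, 0.244], [0.241, -0.037, -0.97]] [ 0.44981169 -0.18156795  0.28244311]
300 [(244, [0.519, -0.207, 0.027], [68, 71, 74]), (252, [0.525, -0.208, 0.028], [70, 73, 76]), (260, [0.477, -0.191, 0.196], [47, 52, 54]), (268, [0.479, -0.191, 0.198], [33, 34, 36]), (276, [0.478, -0.191, 0.206], [78, 66, 36]), (284, [0.479, -0.191, 0.208], [123, 101, 46]), (292, [0.48, -0.191, 0.209], [132, 109, 48]), (300, [0.482, -0.191, 0.21], [140, 116, 53]), (308, [0.484, -0.191, 0.21], [185, 158, 93]), (316, [0.485, -0.191, 0.212], [169, 144, 74]), (324, [0.487, -0.192, 0.211], [151, 123, 53]), (332, [0.489, -0.192, 0.211], [135, 111, 47])]
316 [(244, [0.521, -0.196, 0.028], [67, 71, 74]), (252, [0.501, -0.192, 0.113], [87, 89, 91]), (260, [0.503, -0.192, 0.119], [140, 147, 147]), (268, [0.505, -0.192, 0.123], [35, 37, 37]), (276, [0.506, -0.192, 0.133], [24, 27, 30]), (284, [0.506, -0.192, 0.142], [28, 30, 28]), (292, [0.483, -0.188, 0.204], [46, 49, 50]), (300, [0.484, -0.188, 0.206], [66, 70, 71]), (308, [0.485, -0.188, 0.208], [86, 90, 95]), (316, [0.487, -0.188, 0
[... 1055 characters left out ...]
], [100, 103, 110]), (316, [0.488, -0.186, 0.207], [83, 87, 93]), (324, [0.51, -0.189, 0.169], [33, 38, 40]), (332, [0.513, -0.189, 0.17], [30, 28, 31])]
345 [(244, [0.524, -0.175, 0.028], [120, 124, 131]), (252, [0.53, -0.176, 0.028], [119, 122, 127]), (260, [0.479, -0.18, 0.196], [53, 55, 58]), (268, [0.479, -0.18, 0.201], [30, 34, 37]), (276, [0.478, -0.181, 0.209], [35, 38, 38]), (284, [0.479, -0.181, 0.211], [39, 36, 33]), (292, [0.48, -0.181, 0.212], [49, 45, 38]), (300, [0.482, -0.181, 0.213], [57, 52, 42]), (308, [0.484, -0.182, 0.213], [65, 58, 47]), (316, [0.485, -0.182, 0.213], [63, 58, 48]), (324, [0.487, -0.182, 0.213], [54, 51, 46]), (332, [0.489, -0.182, 0.213], [48, 46, 48])]
```

View pics/d.png

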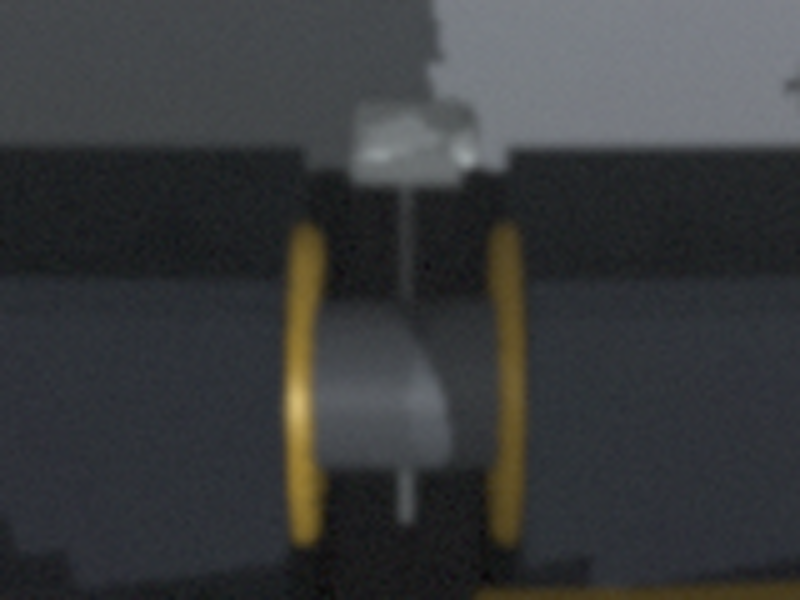

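Run:
```python
from h import *
q=vision.get_image('side'); C=cloud(q)
for v in range(186,212,2): print(v,[(u,C[v,u].round(3).tolist(),int(q['frame'][v,u].mean())) for u in range(322,338,3)])
cv2.imwrite('pics/e.png',cv2.resize(q['frame'][170:230,290:370,::-1],(800,600),interpolation=cv2.INTER_CUBIC))
```

```text
186 [(322, [0.534, -0.099, 0.225], 27), (325, [0.527, -0.093, 0.229], 29), (328, [0.52, -0.099, 0.225], 30), (331, [0.513, -0.103, 0.222], 30), (334, [0.506, -0.097, 0.226], 30), (337, [0.499, -0.094, 0.229], 30)]
188 [(322, [0.534, -0.098, 0.22], 10), (325, [0.527, -0.1, 0.218], 12), (328, [0.52, -0.093, 0.224], 15), (331, [0.513, -0.097, 0.221], 18), (334, [0.506, -0.096, 0.222], 21), (337, [0.499, -0.092, 0.225], 24)]
190 [(322, [0.534, -0.108, 0.206], 10), (325, [0.527, -0.106, 0.207], 5), (328, [0.52, -0.099, 0.213], 14), (331, [0.513, -0.103, 0.21], 11), (334, [0.506, -0.094, 0.217], 11), (337, [0.499, -0.095, 0.216], 15)]
192 [(322, [0.535, -0.109, 0.199], 15), (325, [0.527, -0.103, 0.204], 8), (328, [0.52, -0.102, 0.205], 7), (331, [0.513, -0.102, 0.204], 12), (334, [0.506, -0.105, 0.202], 14), (337, [0.499, -0.1, 0.206], 33)]
194 [(322, [0.535, -0.109, 0.193], 18), (325, [0.527, -0.106, 0.196], 14), (328, [0.52, -0.107, 0.195], 7), (331, [0.513, -0.106, 0.195], 13), (334, [0.506, -0.103, 0.198], 18), (337, [0.499, -0.099, 0.201], 22)]
196 [(322, [0.537, -0.27, 0.058], 76), (
[... 965 characters left out ...]
504, -0.267, 0.032], 70), (337, [0.495, -0.274, 0.026], 69)]
206 [(322, [0.537, -0.228, 0.057], 83), (325, [0.529, -0.266, 0.025], 55), (328, [0.52, -0.264, 0.027], 69), (331, [0.512, -0.264, 0.027], 70), (334, [0.504, -0.268, 0.024], 68), (337, [0.495, -0.265, 0.026], 70)]
208 [(322, [0.537, -0.224, 0.054], 54), (325, [0.529, -0.258, 0.025], 60), (328, [0.52, -0.256, 0.027], 69), (331, [0.512, -0.257, 0.026], 70), (334, [0.504, -0.259, 0.024], 69), (337, [0.495, -0.255, 0.027], 65)]
210 [(322, [0.537, -0.22, 0.049], 53), (325, [0.529, -0.248, 0.026], 66), (328, [0.52, -0.247, 0.027], 68), (331, [0.512, -0.244, 0.03], 67), (334, [0.504, -0.247, 0.026], 68), (337, [0.496, -0.245, 0.028], 55)]
```

View pics/e.png

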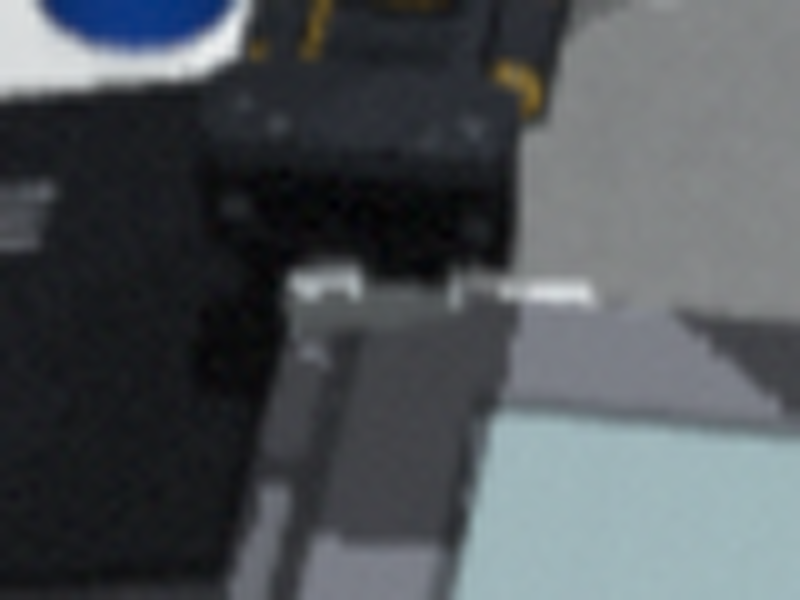

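The side crop shows the fingers ending on top of the tab, at about z 0.12, while the TCP reads 0.091. So the real tips sit about 3 cm above the reported TCP. I'll raise the arm with the fingers shut and measure where the tips really are.

play_rows:
  series: [0,0,-2,0,0,0,-3,0,0,0,0,0,0,0,0,0]

```text
clock: 7.25
tool_pos: [0.5141, -0.1922, 0.1401]
ee_rot: [3.141, -0.002, 2.988]
wrist_force: [-0.5, 0.2, 0.1]
width: 0.0004
grasp_force: 0.0
```

Run:
```python
from h import *
s=bot.sense(); print(s['tool_pos'],s['width'],s['wrist_force'])
q=vision.get_image('side'); C=cloud(q); T=s['tool_pos']
m=(abs(C[...,0]-T[0])<.03)&(C[...,1]>-.225)&(C[...,1]<-.07)&(C[...,2]>.125)&(C[...,2]<.24)
for lo in np.arange(.12,.24,.008):
    k=m&(C[...,2]>=lo)&(C[...,2]<lo+.008)
    if k.any(): print(round(lo,3),k.sum(),C[k].min(0).round(3),C[k].max(0).round(3))
w=vision.get_image('wrist'); W=wcloud(w); m=(abs(W[...,0]-T[0])<.02)&(abs(W[...,1]-T[1])<.03)&(W[...,2]>.05)&(W[...,2]<.24)
for lo in np.arange(.09,.2,.006):
    k=m&(W[...,2]>=lo)&(W[...,2]<lo+.006)
    if k.any(): print('w',round(lo,3),k.sum(),W[k].min(0).round(3),W[k].max(0).round(3))
print(np.argwhere(m&(W[...,2]<.16)).max(0))
```

```text
[ 0.51409454 -0.19221012  0.14013994] 0.00043549154891979865 [-0.46458902  0.18610671  0.09811301]
0.16 2 [ 0.515 -0.187  0.166] [ 0.52  -0.185  0.168]
0.168 20 [ 0.503 -0.188  0.169] [ 0.523 -0.178  0.176]
0.176 8 [ 0.503 -0.183  0.177] [ 0.523 -0.178  0.182]
0.232 6 [ 0.497 -0.107  0.239] [ 0.532 -0.102  0.24 ]
w 0.108 45 [ 0.5   -0.194  0.11 ] [ 0.503 -0.183  0.114]
w 0.114 583 [ 0.5   -0.198  0.114] [ 0.523 -0.183  0.12 ]
w 0.12 75 [ 0.502 -0.195  0.12 ] [ 0.51  -0.184  0.121]
w 0.162 2 [ 0.505 -0.192  0.167] [ 0.505 -0.191  0.168]
w 0.168 147 [ 0.502 -0.198  0.168] [ 0.506 -0.181  0.174]
w 0.174 184 [ 0.501 -0.198  0.174] [ 0.506 -0.181  0.18 ]
w 0.18 195 [ 0.502 -0.197  0.18 ] [ 0.506 -0.182  0.186]
w 0.186 177 [ 0.502 -0.196  0.186] [ 0.506 -0.183  0.192]
w 0.192 187 [ 0.502 -0.196  0.192] [ 0.524 -0.183  0.198]
w 0.198 11 [ 0.502 -0.196  0.198] [ 0.505 -0.183  0.199]
[266 332]
```

Both cameras put the tips at z≈0.168 with the TCP reading 0.140, so there is a 28 mm tool-z bias. Tip to body is 70 mm, as specified. I'll apply the correction and grasp again.

play_rows:
  series: [0,0,0,0,0,0,0,0,0,0,0,0,0,0,0,0,0,0,0,0,0,0,0,0]
  grip: 0.4

```text
clock: 8.1
tool_pos: [0.5149, -0.1926, 0.1409]
ee_rot: [-3.142, 0.0, 2.987]
wrist_force: [0.2, -0.5, 0.7]
width: 0.0493
grasp_force: 0.0
```

play_rows:
  series: [0,0,2,0,0,0,2,0,0,0,2,0,0,0,1.7,0,0,0,0,0]

```text
clock: 8.72
tool_pos: [0.514, -0.1921, 0.0628]
ee_rot: [3.14, -0.003, 2.987]
wrist_force: [0.4, 0.2, 0.5]
width: 0.0524
grasp_force: 0.0
```

play_rows:
  series: [0,0,0,0,0,0,0,0,0,0,0,0,0,0,0,0,0,0,0,0,0,0,0,0,0,0,0,0]
  grip: 1

```text
clock: 9.6
tool_pos: [0.5151, -0.1919, 0.064]
ee_rot: [3.141, 0.0, 2.987]
wrist_force: [2.2, 4.8, 1.9]
width: 0.0116
grasp_force: 30.0
```

play_rows:
  series: [-0.22,0,-0.84,0,-0.25,0,-0.83,0,-0.29,0,-0.81,0,-0.33,0,-0.8,0,-0.36,0,-0.78,0,-0.4,0,-0.77,0,-0.44,0,-0.75,0,-0.47,0,-0.73,0,0,0,0,0]

```text
clock: 10.72
tool_pos: [0.5422, -0.1961, 0.1275]
ee_rot: [3.14, -0.001, 2.987]
wrist_force: [2.1, 5.5, -2.5]
width: 0.0116
grasp_force: 30.0
```

play_rows:
  series: [-0.5,0,-0.7,0,-0.53,0,-0.68,0,-0.56,0,-0.65,0,-0.59,0,-0.63,0,-0.62,0,-0.6,0,-0.65,0,-0.57,0,-0.67,0,-0.54,0,0,0,0,0]

```text
clock: 11.72
tool_pos: [0.5821, -0.2022, 0.171]
ee_rot: [3.14, -0.003, 2.988]
wrist_force: [0.5, 4.5, -3.3]
width: 0.0118
grasp_force: 30.0
```

play_rows:
  series: [-0.7,0,-0.51,0,-0.72,0,-0.48,0,-0.74,0,-0.44,0,-0.76,0,-0.41,0,-0.78,0,-0.37,0,-0.8,0,-0.34,0,-0.81,0,-0.3,0,0,0,0,0,0,0,0,0]

```text
clock: 12.85
tool_pos: [0.6345, -0.2103, 0.1999]
ee_rot: [3.14, -0.003, 2.988]
wrist_force: [-1.9, 6.1, -2.1]
width: 0.0117
grasp_force: 30.0
```

```bash
cat > ang.py <<'E'
from h import *
s=bot.sense(); print(s['clock'],s['tool_pos'],s['wrist_force'],s['width'])
g=s['tool_pos']+[0,0,.0467]; x=(g[:2]-[.696,-.2207])@[-.988,.153]; print('arm angle',np.degrees(np.arctan2(g[2]-.067,x)))
for n in ['top','side']:
    q=vision.get_image(n); C=cloud(q); f=q['frame'].astype(int)
    d=C[...,:2]-[.696,-.2207]; a=d@[-.988,.153]; b=d@[.153,.988]
    m=(a>-.02)&(a<.16)&(abs(b)<.095)&(C[...,2]>.085)&(C[...,2]<.225)&(f.max(-1)<70)
    n0=cv2.connectedComponentsWithStats(m.astype(np.uint8)); m=n0[1]==1+np.argmax(n0[2][1:,4])
    P=np.c_[a[m],C[m][:,2]]
    l=cv2.fitLine(np.float32(P),cv2.DIST_HUBER,0,.01,.01).ravel(); print(n,m.sum(),P.min(0),P.max(0),'screen deg',np.degrees(np.arctan2(l[1],l[0]))%180)
E
python3 ang.py
```

```text
12.85 [ 0.63447167 -0.21030288  0.19987527] [-1.93681633  6.12363694 -2.08081618] 0.011744456553454482
arm angle 70.84382595429587
top 8 [0.02634837 0.15967534] [0.05785435 0.21615966] screen deg 63.708046
side 129 [0.04371409 0.20331255] [0.05902006 0.21927402] screen deg 162.72926
```

Arm angle is about 71°. I'll release and withdraw upward.

play_rows:
  series: [0,0,0,0,0,0,0,0,0,0,0,0,0,0,0,0,0,0,0,0,0,0,0,0]
  grip: 0.4

```text
clock: 13.7
tool_pos: [0.6353, -0.2114, 0.1991]
ee_rot: [-3.141, -0.0, 2.987]
wrist_force: [0.2, 0.7, 0.4]
width: 0.0513
grasp_force: 0.0
```

play_rows:
  series: [0,0,-2,0,0,0,-3,0,0,0,-2.5,0,4,0,0,0,4,0,0,0,4,0,0,0,4,0,0,0,0,0,0,0]

```text
clock: 14.7
tool_pos: [0.4745, -0.1857, 0.2743]
ee_rot: [3.141, -0.002, 2.986]
wrist_force: [0.4, 0.3, 0.4]
width: 0.0526
grasp_force: 0.0
```

```bash
python3 ang.py
python3 - <<'E'
from h import *
# board: tool y across board y; board yaw 9.55deg
s=bot.sense(); print(np.degrees(s['ee_rot']),s['q'])
b=np.radians(9.55); B=np.array([.5316,.166]); g=B+.015*np.array([np.cos(b),np.sin(b)]); print(g)
go((*s['tool_pos'][:3],189.55),(.44,0,.20),(*g,.15))
E
```

```text
14.7 [ 0.4745442  -0.18569561  0.27429159] [0.4459674  0.25182956 0.35410056] 0.052577629521388385
arm angle 48.57078275516561
top 224 [0.00497349 0.10027833] [0.06026733 0.22294683] screen deg 66.603935
side 106 [0.04590304 0.20452209] [0.05820864 0.21838015] screen deg 157.12485
[-1.79958305e+02  1.07183796e-01  1.71148415e+02] [-5.91510646e-01  2.80704129e-01  1.60353254e+00  1.39314231e-04
  1.25535309e+00 -2.00786007e+00]
[0.54639212 0.16848862]
turn first -18.4 then [-0.  0. -0.] | max/5cm 0.0
turn first 0 then [ 0.62 19.09  7.47] | max/5cm 3.8
turn first 0 then [-13.29  14.85   5.  ] | max/5cm 3.0
```

play_rows:
  series: [0,0,0,-9.2,0,0,0,-9.2,0.12,3.8,0,0,0.12,3.8,0,0,0.12,3.8,1.5,0,0.12,3.8,2,0,0.12,3.8,2,0,-2.6,2.9,2,0,-2.6,2.9,2,0,-2.6,2.9,2,0,-2.6,2.9,1,0,-2.8,3.1,1,0]
  grip: 0

```text
clock: 16.3
tool_pos: [0.5477, 0.1682, 0.1382]
ee_rot: [-3.141, 0.001, -2.974]
wrist_force: [-0.7, -0.6, 0.1]
width: 0.0869
grasp_force: 0.0
```

play_rows:
  series: [0,0,0,0,0,0,0,0]

```text
clock: 16.55
tool_pos: [0.5456, 0.1665, 0.1387]
ee_rot: [-3.141, -0.001, -2.974]
wrist_force: [-0.0, 0.1, -0.8]
width: 0.0866
grasp_force: 0.0
```

Run:
```python
from h import *
s=bot.sense(); T=s['tool_pos']; print(T,np.degrees(s['ee_rot']),s['width'])
w=vision.get_image('wrist'); W=wcloud(w); save(w,'w2.png')
m=(w['depth']>0)&(abs(W[...,0]-.53)<.1)&(abs(W[...,1]-.166)<.05)&(W[...,2]>.05)&(W[...,2]<.085)
print(m.sum(),cv2.minAreaRect(np.float32(W[m][:,:2])),np.median(W[m][:,2]))
for v in range(150,300,12):
    r=m[v]; 
    if r.any(): k=np.where(r)[0]; print(v,k[0],k[-1],W[v,k[0]].round(3),W[v,k[-1]].round(3))
f=(abs(W[...,0]-T[0])<.04)&(abs(W[...,1]-T[1])<.08)&(W[...,2]>.1)&(W[...,2]<.19)
if f.any(): print('fingers',W[f].min(0),W[f].max(0))
go((.5464,.1685,.0043,189.55))
```

```text
[0.54564295 0.16650974 0.13866465] [-1.79980723e+02 -4.70368304e-02 -1.70382663e+02] 0.0865614546648967
9793 ((0.5341392159461975, 0.16648367047309875), (0.12087024003267288, 0.05248398333787918), 9.940357208251953) 0.05453701398153168
150 287 357 [0.491 0.133 0.056] [0.482 0.184 0.056]
162 287 357 [0.499 0.134 0.056] [0.491 0.185 0.057]
174 288 357 [0.508 0.137 0.056] [0.499 0.187 0.056]
186 288 356 [0.517 0.138 0.057] [0.508 0.188 0.056]
198 287 356 [0.526 0.139 0.056] [0.517 0.189 0.057]
210 287 356 [0.535 0.14  0.056] [0.526 0.191 0.056]
222 289 356 [0.543 0.143 0.058] [0.535 0.193 0.056]
234 289 356 [0.553 0.144 0.056] [0.544 0.195 0.057]
246 289 355 [0.562 0.146 0.057] [0.554 0.196 0.057]
258 290 355 [0.572 0.148 0.055] [0.563 0.198 0.056]
270 290 355 [0.582 0.149 0.056] [0.573 0.199 0.058]
282 290 355 [0.592 0.151 0.057] [0.583 0.201 0.057]
fingers [0.52566082 0.11412991 0.16676168] [0.56252737 0.21794191 0.18994504]
turn first 0.0 then [-0.14  0.22 13.47] | max/5cm 2.7
```

View pics/w2.png

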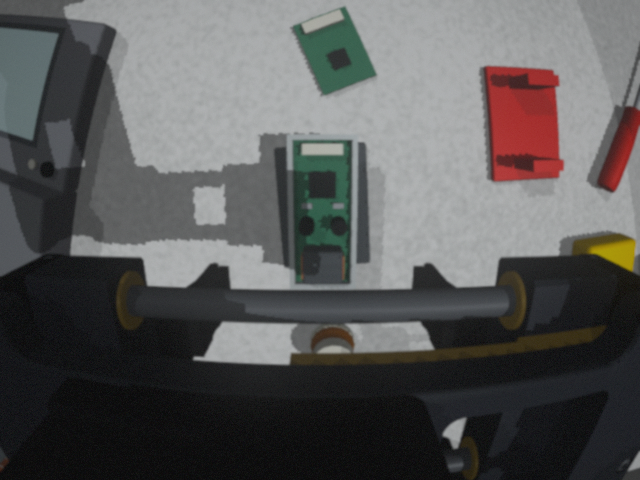

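The wrist view shows the board at about (322,210), centred and aligned between the fingers (measured centre (0.533, 0.166), yaw 9.7°). The finger tips again read TCP+28 mm. I'll descend with a small correction.

play_rows:
  series: [-0.2,0.2,3,0,0,0,3,0,0,0,3,0,0,0,2,0,0,0,1.4,0,0,0,1,0,0,0,0,0,0,0,0,0]

```text
clock: 17.6
tool_pos: [0.5477, 0.1688, 0.0058]
ee_rot: [-3.141, 0.001, -2.975]
wrist_force: [-0.9, 1.2, 0.5]
width: 0.0871
grasp_force: 0.0
```

play_rows:
  series: [0,0,0,0,0,0,0,0,0,0,0,0,0,0,0,0,0,0,0,0,0,0,0,0,0,0,0,0]
  grip: 1

```text
clock: 18.48
tool_pos: [0.5471, 0.1687, 0.0052]
ee_rot: [-3.142, 0.0, -2.975]
wrist_force: [0.7, 0.4, 1.4]
width: 0.0516
grasp_force: 30.0
```

Gripped at 51.6 mm. Lifting gently, then checking.

play_rows:
  series: [0,0,-0.5,0,0,0,-1,0,0,0,-1.5,0,0,0,-2,0,0,0,-2.5,0,0,0,-2.5,0,0,0,-2,0,0,0,-1,0,0,0,0,0,0,0,0,0,0,0,0,0]

```text
clock: 19.85
tool_pos: [0.5464, 0.1687, 0.1342]
ee_rot: [3.141, -0.002, -2.975]
wrist_force: [0.1, 0.2, -1.6]
width: 0.0518
grasp_force: 30.0
```

```bash
cat > bd.py <<'E'
from h import *
s=bot.sense(); T=s['tool_pos']; print(s['clock'],T,np.degrees(s['ee_rot']),s['width'],s['grasp_force'],s['wrist_force'])
w=vision.get_image('wrist'); W=wcloud(w); c=np.radians(np.degrees(s['ee_rot'][2])+180); u=np.array([np.cos(c),np.sin(c)])
d=W[...,:2]-T[:2]; a=d@u; b=d@[-u[1],u[0]]
m=(w['depth']>0)&(a<.03)&(a>-.11)&(abs(b)<.035)&(abs(W[...,2]-T[2]-.047)<.02)
P=W[m]; print(m.sum(),cv2.minAreaRect(np.float32(P[:,:2])),'a range',a[m].min(),a[m].max())
fr=m&(abs(abs(b)-.0245)<.002); A=np.c_[a[fr],b[fr],np.ones(fr.sum())]; k=np.linalg.lstsq(A,W[fr][:,2],rcond=None)[0]
print('tilt deg',np.degrees(k[:2]),'frame top z at TCP',k[2])
E
python3 bd.py
python3 - <<'E'
from h import *
# board centre = grip point -15mm along tool -> want board centre at glass
y=np.radians(189.6); 
c=np.array([.4436,-.1805])+.0145*np.array([np.cos(y-np.pi),np.sin(y-np.pi)])
go((.45,0,.13),(*c,.13-.0467))
E
```

```text
19.85 [0.54640344 0.16866458 0.13420484] [ 1.79993676e+02 -1.18465446e-01 -1.70434053e+02] 0.05176218503273331 29.996357141062617 [ 0.10705276  0.18474606 -1.57578997]
26952 ((0.5241459608078003, 0.16497895121574402), (0.10175375640392303, 0.06982143968343735), 9.587079048156738) a range -0.07344464473589961 0.028324084651812333
tilt deg [ 0.05365628 -1.47670343] frame top z at TCP 0.18551912062795792
turn first 0 then [ 12.32 -15.03   0.43] | max/5cm 3.0
turn first 0 then [  2.18 -17.69   4.67] | max/5cm 3.5
```

play_rows:
  series: [0.8,-1,0,0,1.6,-2,0,0,2.4,-3,0,0,2.4,-3,0,0,2.4,-3,0,0,2.1,-2.8,0,0,0.6,-3.2,0,0,0.3,-3.2,0,0,0.3,-3.2,0,0,0.3,-3,0,0,0.3,-2,0,0,0.3,-1.5,0,0]

```text
clock: 21.4
tool_pos: [0.4619, -0.1597, 0.1351]
ee_rot: [3.141, -0.0, -2.975]
wrist_force: [0.1, 1.0, -2.5]
width: 0.0516
grasp_force: 30.0
```

play_rows:
  series: [0.5,-1,0,0,0.3,-0.8,0,0,0,0,0.5,0,0,0,1,0,0,0,1,0,0,0,1,0,0,0,1,0,0,0,0.5,0,0,0,0,0,0,0,0,0,0,0,0,0]

```text
clock: 22.78
tool_pos: [0.4578, -0.1781, 0.0855]
ee_rot: [-3.141, 0.001, -2.975]
wrist_force: [-0.1, -0.3, -1.4]
width: 0.0518
grasp_force: 30.0
```

```bash
python3 bd.py; python3 ang.py
python3 - <<'E'
from h import *
go((.458,-.178,.083,189.6))
p=vision.get_image('top'); C=cloud(p); 
q=vision.get_image('side'); o=np.hstack([cv2.resize(p['frame'][170:330,300:460],(400,400)),cv2.resize(q['frame'][120:280,240:400],(400,400))]); cv2.imwrite('pics/f.png',o[...,::-1])
E
```

```text
22.775 [ 0.45775453 -0.17814192  0.0855058 ] [-1.79965461e+02  3.58068114e-02 -1.70433340e+02] 0.051779348956059686 29.996299389749765 [-0.11519182 -0.33261868 -1.41545718]
26984 ((0.43513622879981995, -0.18186089396476746), (0.10149750113487244, 0.06992319971323013), 9.19450855255127) a range -0.07355275313653581 0.027967747540628723
tilt deg [ 0.23005724 -1.56845903] frame top z at TCP 0.13683045334661945
22.825 [ 0.45771831 -0.17808808  0.08547985] [ 0.10279829 -0.79568921 -1.02763744] 0.051630343664282284
arm angle 15.077681653248911
top 494 [0.00028379 0.08797537] [0.06105437 0.22460698] screen deg 65.99931
side 94 [0.04775044 0.2086393 ] [0.05837187 0.21900024] screen deg 159.24637
turn first -0.0 then [-0.04 -0.    0.24] | max/5cm 0.0
```

View pics/f.png

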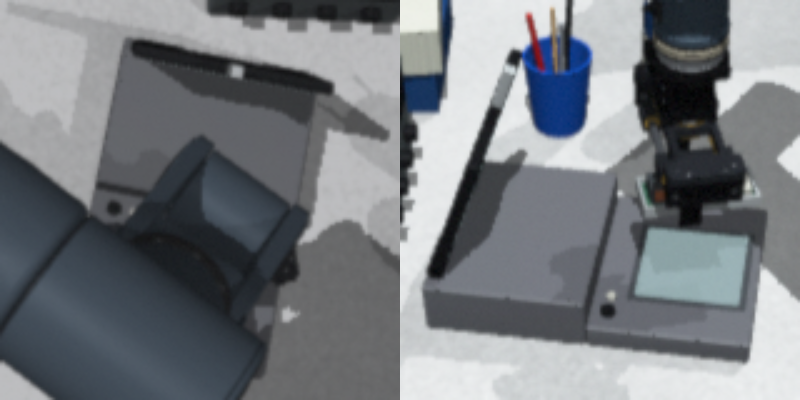

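The screen stands near 70° in both views. The board is held level over the glass, with its centre at about (0.444, -0.180) and 0.10 m above it. Handing in.

```bash
python3 -c "
from h import *
print(job.close_job())"
```

```text
the job is handed in; nothing more can be done
None
```

I handed the job in at about 23 s, with the screen released at roughly 66–71° and the board held level about 10 cm above the glass, within a few millimetres of its centre by my measurements; the hand-in returned no verdict.

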